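# Draw the dust gate shut with the hooked pole

### The arm

A 6-joint arm with a two-finger parallel gripper is mounted at the origin on the work surface. World frame = base frame: x ahead of the robot, y to its left, z up, the work surface at z = 0. Lengths are in m, angles in rad, forces in N, time in s.
With the tool pointing down it reaches from about 0.375 to 0.75 m from the base axis. Payload 9 kg.
Tool frame: the origin (TCP) lies between the finger pads; the fingertips stand bot.tip_extent ahead of it and the grasp point (between the pads) lies 2 mm behind it (bot.tip_extent is the distance from the TCP to the fingertips, in m); z points along the fingers, y is the line along which they close (so a half turn about z gives the same grasp; the last joint's range is limited). The gripper opens to 85 mm and grips with 20 to 120 N. Pads are 22 mm wide; open, the fingers measure 114 mm over their backs; the gripper's body (76 mm by 85 mm) begins 54 mm behind the grasp point. The pads swing forward as they close: fully open they stand 13 mm farther back than shut.
Start: joints at [-1.444, 0.104, 0.097, 1.564, 0, 1.353], TCP at [0.203, -0.565, 0.248] pointing down, gripper open.
Joint ranges: [-2.99, 2.99], [-0.84, 1.86], [-1.1, 1.16], [-1.84, 2.11], [-1.51, 1.56], [-3.14, 3.14]. Speed limits (rad/s): [2.22, 2.22, 2.57, 3.14, 3.14, 3.14].

### API

Orientations are given as a unit quaternion [w, x, y, z].
In Python, from bench import bot, cams gives the robot as it stands.
- The arm moves only by the tool send_rows, never from a script. Its argument "increments" is a list of rows, each a list of 3 entries, a list of its own where there are three numbers: the shift along the world's x, y, z as a fraction of full scale, then the turn, a rotation vector about the world's x, y, z as a fraction of full scale, then the closure, from -1 (fully open) to 1 (shut). In form: [[[dx, dy, dz], [wx, wy, wz], gripper], ...]. A call has exactly 5 rows; each row is the pose to reach, as a shift and turn from the pose commanded when the call began; what a row does not reach only later rows make up. Full scale, the value 1, is 0.08 m for a shift and pi/4 rad for a turn. A row lasts 1/10 s, in which the tool goes at most 50 mm and 8.59 degrees, less where a joint would pass 70% of its speed; a pose out of reach is approached as far as the arm can. A call with a number of a shift or a turn outside -1 to 1 is refused whole. A call with a gripper value outside its range is refused whole. The fingers move at their own pace and stop on an object; the grip force is fixed at half the most. Time passes only in rows, so rows that repeat a pose let the fingers close, or fill a call up. It gives the time, the measured TCP pose, the force, the opening and the grip force at its end, in the units of the state.
- bot.observe(): the state, without advancing time (a new reading comes with each control period).
- cams.snapshot(name): name is "side" or "top" or "wrist"; returns (picture, depth): 384x512x3 uint8, red, green, blue; 384x512 float32, m along the optical axis (not along the pixel's ray), 0 where there is no reading.
- cams.camera_model(name): a dict with "camera_matrix" (3x3 intrinsics, pixels), "eye" and "orientation" of the camera in the world. Camera axes: x right, y down, z forward; pixel columns grow to the right and rows downward; lengths in m; the calibration is good to about 2 mm. A picture is of the moment at which its call begins: read the wrist's pose just before it. camera_model takes no time and is no camera call; for the wrist camera it gives the pose at the moment of the call.
- bot.job_done(): hands the job in; it is judged then, once.
The state is a dict: "time_s": time; "joint_positions": joint angles; "qvel": joint speeds; "joint_torque": joint torques, N m; "position": TCP position; "eef_rot": TCP orientation; "force": force on the tool from outside, world axes, zero at the start; "torque": the same for the moment, N m; "width": opening from 0.0 (shut) to 1.0 (fully open); "gripper_force": force on a finger pad.
Only numpy, scipy, OpenCV 4.12 (cv2) and the standard library are available. Lean on these libraries where they do the work, as an engineer would, in place of code of your own. Each camera call takes 0.05 s, during which the arm holds its last target. There are 200 camera calls.

### The job

The bench's dust-extraction gate has been left open. Take the hooked pole from its rest, hook it into the high ring on the raised gate blade and draw the blade down gently until it is fully home, pressed onto its rubber seal as far as it will go without forcing it; then unhook and lay the pole back in its rest. Work the gate only with the pole, and leave the shut gate and everything else on the bench alone.

Things in the scene. Friction and masses are not known exactly. Their poses are not given: they have to be found in the camera images.
- pole: hooked pull pole, 280 long, about 0.2 kg: square wooden rod 16 thick with a flat-sided handle, 64 long (x), 24 wide (y), from 13 above to 21 below the axis, and a cranked steel hook at one end. Origin: on the rod's axis at mid-handle, near the centre of mass; grip it there across the 24. x runs along the rod to the hook, z up as it lies in the rest
- hook_seat (a point): inside of the hook's bend, where a ring's bar bears; in the pole's frame x 105, z 50. Hook of 7 mm wire in the pole's x-z plane, its mouth 22 wide, bent so that its tip points straight down when the hook end is held raised by 30 degrees (0.52 rad), pole's z upward: then hook_seat lies 66 ahead of and 96 above the pole's origin, and the rod's end stays clear of a bar up to 45 below hook_seat
- hook_tip (a point): the hook's tip end; in the pole's frame x 106, z 22. With the pole raised by 30 degrees it lies 14 ahead of and 24 below hook_seat
- rest: fixed wooden rest for the pole: board 165 x 60 with two cradles open at the top, 12 thick, at x = 46 and x = -75. Origin on the bench; x points to the pole's hook end. The lying pole's axis runs along x, 62 above the bench, its origin over the rest's (within 6 along x at the start); cradle floors 20 wide, cheeks leaning out by 30 degrees to 28 above the floor
- gate: the open blast gate: grey body 24 thick (x), 150 wide (y), 35 to 185 above the bench, round inlet collar reaching 38 towards the robot. Fixed; origin on the bench below its blade; x points away from the robot, square to the blade, z up. On its top a rubber seal strip, on brackets set by hand: its free top is 187 to 199 above the bench, different each time
- blade: the gate's steel blade, 112 wide, sliding straight up and down in it, raised 65 to 90 at the start. Origin: middle of the underside of its folded stop flange (22 x 112), which comes down on the seal strip. It stays where left; drawing it takes 1 to 3.5 N; the seal yields slowly over 5 mm, adding up to 4 N (more if hurried), then stops hard. Over 14 N bends the ring
- ring (a point): centre of the level ring at the blade's top, 32 above the blade's origin and 26 from the blade towards the robot: hole 28 wide, 6 mm steel bar, its near bar 17 from here towards the robot. Nothing stands above it
- gate2: the other blast gate, of the same make, beside the first (200 between centres), already shut: its ring is low. Fixed; origin as for gate
- mallet: turned wooden mallet lying on its side, 265 long, head 90 thick; origin on the bench under its middle
- chisel: bench chisel with black handle lying flat, 250 long, 28 high; origin on the bench under its middle
- square: try square lying flat, dark wooden stock 110 long, steel blade 175 long, 18 high; origin under the stock
- offcut: pine offcut 105 x 45 x 25 lying flat; origin under its middle
- glue: white glue bottle standing, 62 across, 175 high; origin under its middle
- tape: grey tape measure standing, 72 x 42 x 64 high; origin under its middle
- sander: cork sanding block 115 x 65 x 28; origin under its middle
There are look-alikes about, which are no part of the job. What is shaped like the rest but purple or turquoise is not meant.

How it is judged:
By the outcome, as a careful person would: the job done as asked, in the order asked, and still so for the second after the job is handed in, with the robot touching nothing.
It also fails if it takes over 69 s, if anything falls off the work surface, if the arm or the gripper's body presses on something with over 40 N, if the wrist force passes 120 N, or if a joint passes its speed limit or range.

## Working session

There is one attempt and no reset: what is moved stays moved. The work goes in short steps, Python scripts to look and compute and a tool call to move; the robot and the scene stay as the last step left them, time stands still between calls to the robot, and variables do not carry over. Pictures are saved under pics/ and viewed, at most 12 in all, crops included, and the job is handed in when it is done.

Besides the shell and the picture viewer there is one more tool, called after "Request:" by a JSON object that holds its "op" and its "data", one argument or row to a line. send_rows: Moves the arm, as the interface text tells. Its arguments: {"type":"object","properties":{"increments":{"type":"array","items":{"type":"array"}}},"required":["increments"]}

```bash
mkdir -p pics; ls; python3 - <<'E'
from bench import bot, cams
import cv2, numpy as np
print(bot.observe(), bot.tip_extent)
for n in ("top","side"):
    p,d=cams.snapshot(n); cv2.imwrite(f"pics/{n}0.png",cv2.resize(p[...,::-1],(800,600))); np.savez(f"pics/{n}0.npz",p=p,d=d)
    print(n,cams.camera_model(n))
E
```

```text
pics
{'time_s': 0.0, 'joint_positions': array([-1.44370509e+00,  1.04679489e-01,  9.64809523e-02,  1.56389713e+00,
        6.75870171e-06,  1.35309785e+00]), 'qvel': array([-0.00118551, -0.00157153,  0.00121184, -0.00225201, -0.00061004,
       -0.00095364]), 'joint_torque': array([ 1.11124140e-03, -5.56931090e+01,  5.03649294e+01,  1.71151356e-02,
       -3.60706799e-04, -1.50762321e-05]), 'position': array([ 0.20277155, -0.56437531,  0.24754034]), 'eef_rot': array([-6.48849073e-04,  9.85176566e-01,  1.71542155e-01,  3.27981595e-05]), 'force': array([ 0.19703518,  0.03670799, -0.57050486]), 'torque': array([-0.05981231,  0.0442463 , -0.02234751]), 'gripper_force': 0.0, 'width': 0.999931819796036} 0.017
top {'camera_matrix': array([[395.83217454,   0.        , 255.37804599],
       [  0.        , 395.83217454, 192.16195094],
       [  0.        ,   0.        ,   1.        ]]), 'eye': array([ 0.23147168, -0.02869943,  1.44162201]), 'orientation': array([ 0.06543286, -0.69615605,  0.71288254, -0.05370085])}
side {'camera_matrix': array([[455.50857204,   0.        , 257.91478609],
       [  0.        , 455.50857204, 195.17279343],
       [  0.        ,   0.        ,   1.        ]]), 'eye': array([-0.12393151,  0.68297181,  1.16249213]), 'orientation': array([ 0.12305043, -0.3297576 ,  0.87322726, -0.33703511])}
```

View pics/top0.png

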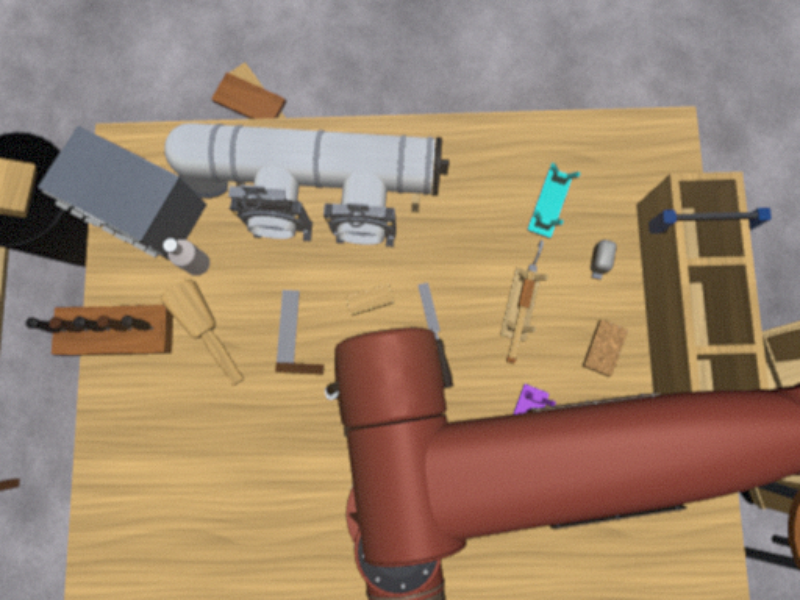

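View pics/side0.png

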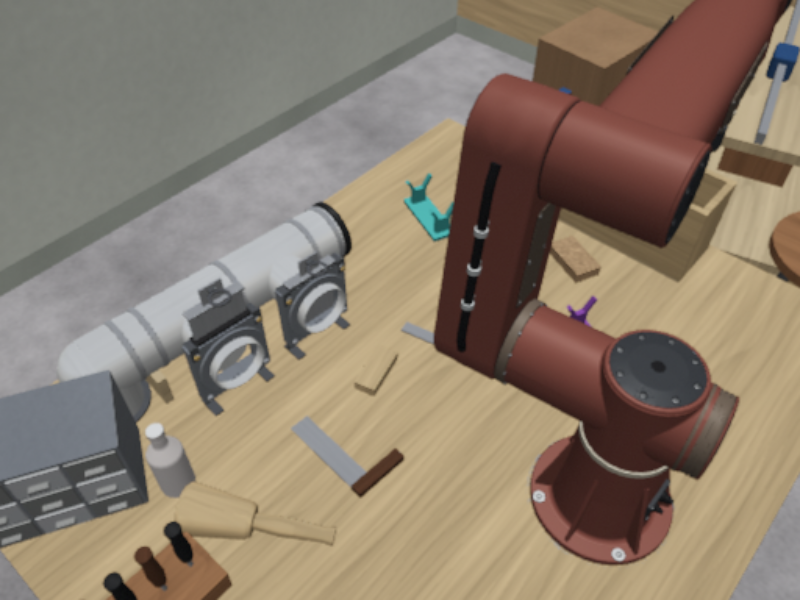

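Top view: the pole lies in its wooden rest, handle near (527,292), hook toward (540,245). The open gate is the left one at (268,215), with its raised blade visible in the side view at (215,295). Next I'll measure with depth and enlarged crops.

```bash
cat > h.py <<'E'
import numpy as np, cv2
from scipy.spatial.transform import Rotation as R
def q2R(q): return R.from_quat([q[1],q[2],q[3],q[0]])
def cloud(d,m):
    K=m["camera_matrix"]; v,u=np.mgrid[:d.shape[0],:d.shape[1]]
    c=np.stack([(u-K[0,2])/K[0,0]*d,(v-K[1,2])/K[1,1]*d,d],-1)
    w=q2R(m["orientation"]).apply(c.reshape(-1,3)).reshape(c.shape)+m["eye"]
    w[d==0]=np.nan
    return w
def proj(P,m):
    K=m["camera_matrix"]; c=q2R(m["orientation"]).inv().apply(np.atleast_2d(P)-m["eye"])
    return np.c_[K[0,0]*c[:,0]/c[:,2]+K[0,2],K[1,1]*c[:,1]/c[:,2]+K[1,2]]
E
python3 - <<'E'
from h import *
from bench import cams
t=np.load("pics/top0.npz"); m=cams.camera_model("top"); w=cloud(t["d"],m)
for n,(x,y) in dict(handle=(527,292),hookbase=(533,262),tail=(512,358),gate=(268,215),g2=(362,225),flange=(258,197),bench=(450,450)).items():
    print(n,(w[int(y*.64),int(x*.64)]*1000).round())
a=cv2.resize(t["p"][145:245,310:360],None,fx=6,fy=6,interpolation=2)[:600]
s=np.load("pics/side0.npz")["p"][165:265,110:190]
a=np.hstack([a,cv2.resize(t["p"][110:160,140:210],(490,350),interpolation=2)[:,:490].copy() if 0 else cv2.resize(s,(480,600),interpolation=2)])
cv2.imwrite("pics/c1.png",a[...,::-1])
# pole points
sub=w[145:245,310:365].reshape(-1,3); ok=sub[:,2]>0.045
P=sub[ok]; c=P[:,:2].mean(0); u,sv,vt=np.linalg.svd(P[:,:2]-c); print("raised pts",len(P),c,vt[0],np.degrees(np.arctan2(vt[0,1],vt[0,0])))
ax=vt[0]*np.sign(vt[0,0]); l=(P[:,:2]-c)@ax; lat=(P[:,:2]-c)@[-ax[1],ax[0]]
for lo in np.arange(l.min(),l.max(),.012):
    k=(l>=lo)&(l<lo+.012)
    if k.sum(): q=P[k]; print(round(lo*1000),k.sum(),(np.array([np.median(lat[k]),lat[k].min(),lat[k].max(),np.median(q[:,2]),q[:,2].max()])*1000).round(), (q.mean(0)*1000).round())
E
```

```text
handle [ 479. -294.   76.]
hookbase [ 564. -328.   -1.]
tail [ 330. -252.   73.]
gate [639. 266. 182.]
g2 [596.  63. 227.]
flange [639. 259. 291.]
bench [179. -74. 692.]
raised pts 542 [ 0.44815737 -0.2871597 ] [-0.95956128  0.28149984] 163.6502598993169
-133 22 [ -0. -11.   9.  73.  79.] [ 325. -251.   72.]
-121 19 [ 1. -8.  7. 72. 81.] [ 337. -254.   71.]
-109 17 [ 1. -8.  7. 72. 75.] [ 349. -258.   71.]
-97 16 [ 0. -7.  7. 71. 76.] [ 360. -261.   71.]
-85 18 [ 1. -8.  8. 70. 76.] [ 372. -264.   70.]
-73 17 [ 0. -8.  8. 72. 76.] [ 383. -268.   71.]
-61 58 [ -2. -35.  34.  70.  88.] [ 396. -273.   71.]
-49 38 [ -1. -33.  34.  72.  86.] [ 404. -276.   72.]
-37 17 [ 1. -7.  7. 71. 75.] [ 418. -278.   70.]
-25 17 [-0. -8.  7. 70. 75.] [ 430. -282.   69.]
-13 23 [  2. -10.  12.  72.  82.] [ 443. -284.   71.]
-1 24 [  1. -12.  12.  76.  80.] [ 453. -288.   74.]
11 28 [  2. -12.  12.  75.  82.] [ 465. -290.   73.]
23 27 [  2. -12.  12.  75.  83.] [ 477. -294.   73.]
35 22 [  3. -11.  12.  76.  80.] [ 488. -297.   74.]
47 25 [  1. -12.  13.  75.  79.] [ 498. -300.   74.]
59 54 [  2. -34.  33.  71.  89.] [ 512. -306.   71.]
71 43 [ -4. -33.  34.  71.  87.] [ 519. -312.   71.]
83 18 [ 1. -8.  9. 72. 92.] [ 533. -311.   72.]
95 11 [  1.  -2.   4.  92. 108.] [ 545. -315.   91.]
107 9 [  1.  -2.   4. 109. 120.] [ 557. -318.  112.]
119 7 [  3.  -3.   4. 120. 131.] [ 568. -321.  120.]
131 10 [  2.  -2.   4. 112. 121.] [ 579. -324.  108.]
191 2 [-17. -20. -13.  46.  46.] [ 634. -359.   46.]
```

View pics/c1.png

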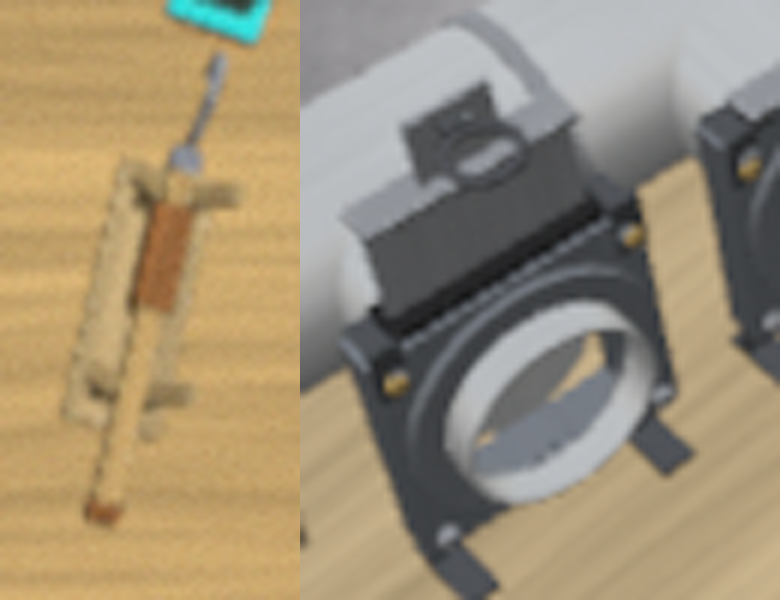

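The crop shows the pole in the plain wooden rest, brown handle at crop (160,255) and hook at (215,60). The open gate's ring stands at crop (485,160) in front of a plate above the flange. Next I'll fit the gate's geometry.

```bash
python3 - <<'E'
from h import *
from bench import cams
W={n:cloud(np.load(f"pics/{n}0.npz")["d"],cams.camera_model(n)) for n in("top","side")}
np.set_printoptions(suppress=True,linewidth=150)
s=W["side"]
# blade face pixels, collar-body pixels (side crop coords/6+offset)
def px(x,y): return int(110+(x-300)/6),int(165+y/6)
def fit(P):
    P=P.reshape(-1,3);P=P[~np.isnan(P[:,0])];c=np.median(P,0);P=P[np.linalg.norm(P-c,axis=1)<.08];c=P.mean(0);n=np.linalg.svd(P-c)[2][2];n*=np.sign(n[0]);d=np.abs((P-c)@n);P=P[d<2*np.median(d)+.001];c=P.mean(0);n=np.linalg.svd(P-c)[2][2];return c,n*np.sign(n[0])
u0,v0=px(400,255);u1,v1=px(560,205)
m=np.zeros(s.shape[:2],np.uint8);cv2.fillPoly(m,[np.array([px(385,245),px(565,160),px(585,200),px(400,300)])],1)
c,n=fit(s[m>0]);print("blade face",c,n,np.degrees(np.arctan2(n[1],n[0])))
yaw=np.arctan2(n[1],n[0])
for k in("top","side"):
    P=W[k].reshape(-1,3);P=P[(P[:,0]>.5)&(P[:,0]<.75)&(P[:,1]>.1)&(P[:,1]<.4)]
    g=R.from_euler("z",-yaw).apply(P-[c[0],c[1],0])
    g=g[(np.abs(g[:,0])<.07)&(np.abs(g[:,1])<.1)]
    print(k,"z hist",np.histogram(g[:,2],np.arange(.17,.36,.005)))
    f=g[(g[:,2]>.27)&(g[:,2]<.30)&(np.abs(g[:,0])<.03)]; print("flange y range",np.percentile(f[:,1],[1,99]),np.percentile(f[:,0],[2,98]),np.median(f[:,2]))
    h=g[(g[:,2]>.305)]; print(h[np.argsort(h[:,0])][:45].round(4)*1000)
E
```

```text
blade face [0.65742858 0.27313499 0.21712816] [ 0.99492242 -0.09720432  0.02609036] -5.580110973802006
top z hist (array([ 28,  52,  37,  24,  67, 100,  31,  14,  18,   8,  17,  15,   1,   0,   2,   0,   2,  30, 127,  21,   6,   4,   8,  28,  54,  19,  16,   0,
         0,   0,   0,   0,   0,   0,   0,   0,   0]), array([0.17 , 0.175, 0.18 , 0.185, 0.19 , 0.195, 0.2  , 0.205, 0.21 , 0.215, 0.22 , 0.225, 0.23 , 0.235, 0.24 , 0.245, 0.25 , 0.255, 0.26 , 0.265,
       0.27 , 0.275, 0.28 , 0.285, 0.29 , 0.295, 0.3  , 0.305, 0.31 , 0.315, 0.32 , 0.325, 0.33 , 0.335, 0.34 , 0.345, 0.35 , 0.355]))
flange y range [-0.02501652  0.01808773] [-0.02870126  0.00232838] 0.29113289980008156
[]
side z hist (array([ 73, 102,  87,  69, 136, 146,  48,  47,  46,  48,  45,  50,  52,  39,  32,  11,   3,  89, 129,  25,  11,  10,  16,  75,  55,  30,   9,   0,
         0,   0,   0,   0,   0,   0,   0,   0,   0]), array([0.17 , 0.175, 0.18 , 0.185, 0.19 , 0.195, 0.2  , 0.205, 0.21 , 0.215, 0.22 , 0.225, 0.23 , 0.235, 0.24 , 0.245, 0.25 , 0.255, 0.26 , 0.265,
       0.27 , 0.275, 0.28 , 0.285, 0.29 , 0.295, 0.3  , 0.305, 0.31 , 0.315, 0.32 , 0.325, 0.33 , 0.335, 0.34 , 0.345, 0.35 , 0.355]))
flange y range [-0.02041026  0.02365739] [-0.02868326  0.0032371 ] 0.2896701169476615
[]
```

```bash
python3 - <<'E'
from h import *
from bench import cams
W={n:cloud(np.load(f"pics/{n}0.npz")["d"],cams.camera_model(n)) for n in("top","side")}
np.set_printoptions(suppress=True,linewidth=150)
import math
for k in W:
    P=W[k].reshape(-1,3);P=P[(P[:,0]>.5)&(P[:,0]<.75)&(P[:,1]>.1)&(P[:,1]<.4)]
    f=P[(P[:,2]>.254)&(P[:,2]<.268)][:,:2].astype(np.float32); rect=cv2.minAreaRect(f); print(k,"flange",rect, np.median(P[(P[:,2]>.254)&(P[:,2]<.268)][:,2]))
    v=np.linalg.svd(f-f.mean(0))[2][0]; print(" long axis",math.degrees(math.atan2(v[1],v[0])), "slope yaw", math.degrees(math.atan2(v[1],v[0]))%180-90, f.mean(0))
    yaw=math.radians(-5.6)
    r=P[(P[:,2]>.280)&(P[:,2]<.306)]
    g=R.from_euler("z",-yaw).apply(r-[.657,.273,0]); 
    for lo in range(-60,20,4):
        q=g[(g[:,0]*1000>=lo)&(g[:,0]*1000<lo+4)]*1000
        if len(q): print(lo,len(q),q[:,1].min().round(),q[:,1].max().round(),np.median(q[:,1]).round(),np.median(q[:,2]).round(),q[:,2].max().round())
    # gate body fronts & seal near 200
    b=P[(P[:,2]>.19)&(P[:,2]<.203)]; gb=R.from_euler("z",-yaw).apply(b-[.657,.273,0])*1000; print("body top",np.percentile(gb,[2,50,98],axis=0).round())
E
```

```text
top flange ((0.6576328277587891, 0.2705332934856415), (0.11288462579250336, 0.023877784609794617), 84.75523376464844) 0.26250116817104163
 long axis -94.77854260545205 slope yaw -4.778542605452046 [0.65585303 0.26670778]
-44 9 -12.0 4.0 -3.0 291.0 295.0
-40 7 -14.0 10.0 -3.0 291.0 293.0
-36 7 -21.0 13.0 -11.0 290.0 293.0
-32 7 -20.0 13.0 -17.0 290.0 293.0
-28 5 -21.0 15.0 12.0 290.0 292.0
-24 4 -22.0 14.0 -4.0 292.0 294.0
-20 7 -19.0 15.0 -15.0 291.0 293.0
-16 5 -15.0 12.0 7.0 293.0 296.0
-12 12 -17.0 10.0 -3.0 290.0 293.0
-8 10 -10.0 8.0 -2.0 292.0 299.0
-4 24 -25.0 16.0 -7.0 295.0 302.0
0 28 -25.0 20.0 -7.0 300.0 304.0
body top [[ -15. -171.  190.]
 [  -4.  -44.  196.]
 [  11.   67.  202.]]
side flange ((0.6583009362220764, 0.2747436761856079), (0.11152731627225876, 0.0279606394469738), 83.25874328613281) 0.26080181351289144
 long axis 84.05962403644271 slope yaw -5.940375963557287 [0.65683335 0.27959365]
-44 12 -4.0 11.0 3.0 288.0 292.0
-40 15 -13.0 17.0 6.0 288.0 293.0
-36 6 -15.0 18.0 13.0 289.0 290.0
-32 7 -15.0 19.0 -11.0 288.0 293.0
-28 6 -18.0 22.0 18.0 289.0 291.0
-24 6 -17.0 20.0 1.0 290.0 292.0
-20 6 -13.0 16.0 -12.0 288.0 292.0
-16 9 -15.0 19.0 7.0 289.0 292.0
-12 16 -12.0 12.0 2.0 289.0 296.0
-8 9 -5.0 10.0 4.0 292.0 295.0
-4 41 -17.0 24.0 4.0 294.0 303.0
0 49 -21.0 24.0 9.0 293.0 302.0
4 3 -19.0 3.0 -15.0 297.0 297.0
body top [[ -15. -169.  190.]
 [  -3.  -10.  195.]
 [  11.   72.  202.]]
```

Request:
{"op": "send_rows", "data": {
  "increments": [
    [[0.17,0.17,0],[0,0,0.16],-1],
    [[0.33,0.34,0],[0,0,0.32],-1],
    [[0.5,0.51,0],[0,0,0.48],-1],
    [[0.66,0.68,0],[0,0,0.64],-1],
    [[0.83,0.85,0],[0,0,0.8],-1]
  ]
}}

```text
time_s: 0.6
position: [0.2696, -0.496, 0.2479]
eef_rot: [-0.0, 0.883, 0.47, 0.0]
force: [-0.7, -0.6, -0.5]
width: 1.006
gripper_force: 0.0
```

Request:
{"op": "send_rows", "data": {
  "increments": [
    [[0.17,0.17,0],[0,0,0.16],-1],
    [[0.33,0.34,0],[0,0,0.32],-1],
    [[0.5,0.51,0],[0,0,0.48],-1],
    [[0.66,0.68,0],[0,0,0.64],-1],
    [[0.83,0.85,0],[0,0,0.8],-1]
  ]
}}

```text
time_s: 1.1
position: [0.336, -0.4279, 0.2479]
eef_rot: [-0.0, 0.694, 0.72, 0.0]
force: [-0.8, -0.6, 0.4]
width: 1.001
gripper_force: 0.0
```

Request:
{"op": "send_rows", "data": {
  "increments": [
    [[0.17,0.17,0],[0,0,0.16],-1],
    [[0.33,0.34,0],[0,0,0.32],-1],
    [[0.5,0.51,0],[0,0,0.48],-1],
    [[0.66,0.68,0],[0,0,0.64],-1],
    [[0.83,0.85,0],[0,0,0.8],-1]
  ]
}}

```text
time_s: 1.6
position: [0.4024, -0.3599, 0.248]
eef_rot: [-0.0, 0.438, 0.899, 0.0]
force: [0.1, -0.1, -0.1]
width: 0.998
gripper_force: 0.0
```

Request:
{"op": "send_rows", "data": {
  "increments": [
    [[0.17,0.17,0],[0,0,0.16],-1],
    [[0.33,0.34,0],[0,0,0.32],-1],
    [[0.5,0.51,0],[0,0,0.48],-1],
    [[0.66,0.68,0],[0,0,0.64],-1],
    [[0.83,0.85,0],[0,0,0.8],-1]
  ]
}}

```text
time_s: 2.1
position: [0.4688, -0.292, 0.2479]
eef_rot: [-0.0, 0.139, 0.99, 0.0]
force: [0.0, -0.4, -0.0]
width: 0.999
gripper_force: 0.0
```

```bash
python3 - <<'E'
from h import *
from bench import bot,cams
o=bot.observe(); print(o["time_s"],o["position"],o["eef_rot"],o["joint_positions"])
m=cams.camera_model("wrist"); p,d=cams.snapshot("wrist"); np.savez("pics/w1.npz",p=p,d=d)
cv2.imwrite("pics/w1.png",cv2.resize(p[...,::-1],(768,576)))
w=cloud(d,m); P=w.reshape(-1,3); P=P[(P[:,2]>.066)&(P[:,2]<.09)&(np.abs(P[:,0]-.47)<.2)&(np.abs(P[:,1]+.29)<.1)]
ax=np.array([.9596,-.2815]); 
rel=P[:,:2]-[.469,-.2935]; l=rel@ax; lat=rel@[-ax[1],ax[0]]
for lo in np.arange(-.16,.1,.008):
    k=(l>=lo)&(l<lo+.008)
    if k.sum(): print(round(lo*1000),k.sum(),(np.array([np.median(lat[k]),lat[k].min(),lat[k].max(),np.median(P[k,2])])*1000).round(1))
E
```

```text
2.1 [ 0.46875093 -0.29198188  0.2479357 ] [-2.77648162e-04  1.38742616e-01  9.90328405e-01  2.43700629e-04] [-7.93994147e-01 -4.09512282e-02 -5.12681693e-02  1.56121666e+00
  4.84142792e-05 -5.15610870e-01]
-152 19 [ 3.1 -8.8 10.3 71.9]
-144 259 [ 0.7 -8.9 10.3 70.8]
-136 227 [ 0.  -7.3  8.1 70.3]
-128 215 [ 0.1 -7.3  8.3 70.3]
-120 201 [ 0.9 -7.2  8.4 70.2]
-112 207 [ 1.  -6.4  8.5 70.3]
-104 188 [ 1.1 -6.4  8.7 70.3]
-96 191 [ 1.2 -6.4  8.8 70.3]
-88 187 [ 1.2 -6.4  9.  70.3]
-80 417 [  2.1 -33.3  35.9  71.1]
-72 638 [  0.5 -33.6  36.   75.8]
-64 175 [  0.6 -33.7   8.5  70.3]
-56 174 [ 0.7 -6.4  8.6 70.3]
-48 163 [ 0.7 -6.4  8.7 70.2]
-40 162 [ 1.2 -6.4  8.8 70.3]
-32 171 [ 1.7 -6.4  9.8 70.4]
-24 247 [  0.9 -10.   12.6  74.7]
-16 223 [ 1.8 -9.9 12.8 75.2]
-8 221 [  1.  -10.   12.9  75.3]
0 223 [  2.  -10.   13.1  75.2]
8 216 [  1.2 -10.   13.2  75.2]
16 210 [  2.1 -10.   13.4  75.1]
24 205 [  1.3 -10.1  13.6  75.1]
32 146 [  1.8 -10.1  13.7  74.9]
40 379 [  3.3 -32.2  36.   71.6]
48 431 [  1.4 -32.5  36.2  75.8]
56 183 [  1.5 -32.4  36.3  71. ]
64 131 [ 1.6 -6.3 10.5 71.4]
72 140 [ 1.6 -6.3 10.5 76.5]
80 9 [-0.2 -1.2  5.5 88.8]
```

View pics/w1.png

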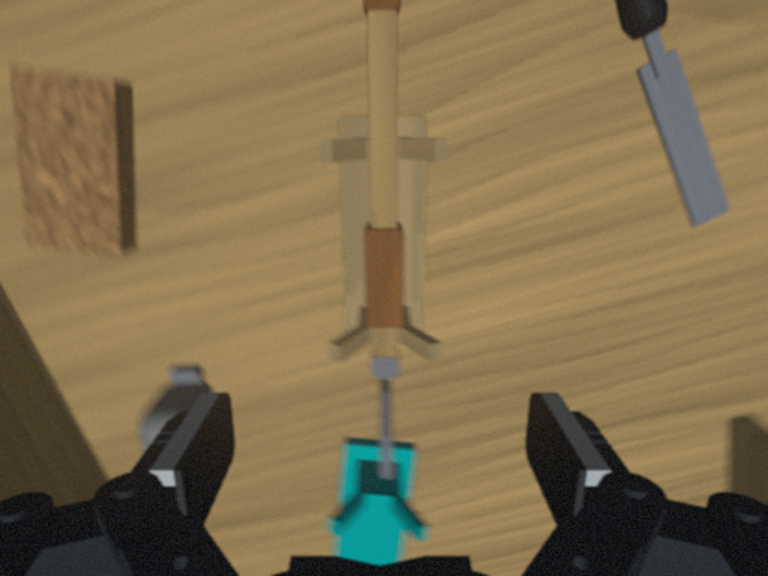

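The wrist view shows the handle at (384,278) centered and aligned under the gripper, between the cradles, with the fingers free on both sides. I'll go down and grip.

Request:
{"op": "send_rows", "data": {
  "increments": [
    [[0.02,0,-0.2],[0,0,0],-1],
    [[0.04,0,-0.4],[0,0,0],-1],
    [[0.06,-0.02,-0.6],[0,0,0],-1],
    [[0.06,-0.02,-0.8],[0,0,0],-1],
    [[0.07,-0.02,-1],[0,0,0],-1]
  ]
}}

```text
time_s: 2.65
position: [0.4734, -0.2944, 0.1663]
eef_rot: [-0.0, 0.142, 0.99, 0.0]
force: [-0.6, -0.6, -0.4]
width: 1.001
gripper_force: 0.0
```

Request:
{"op": "send_rows", "data": {
  "increments": [
    [[0,0,-0.2],[0,0,0],-1],
    [[0,0,-0.4],[0,0,0],-1],
    [[0,0,-0.6],[0,0,0],-1],
    [[0,0,-0.8],[0,0,0],-1],
    [[0,0,-1],[0,0,0],-1]
  ]
}}

```text
time_s: 3.15
position: [0.474, -0.2943, 0.0871]
eef_rot: [0.0, 0.141, 0.99, -0.0]
force: [0.3, 0.3, -0.4]
width: 1.002
gripper_force: 0.0
```

Request:
{"op": "send_rows", "data": {
  "increments": [
    [[0,0,-0.12],[0,0,0],-1],
    [[0,0,-0.24],[0,0,0],-1],
    [[0,0,-0.35],[0,0,0],-1],
    [[0,0,-0.35],[0,0,0],0],
    [[0,0,-0.35],[0,0,0],1]
  ]
}}

```text
time_s: 3.65
position: [0.4741, -0.2944, 0.0605]
eef_rot: [0.0, 0.141, 0.99, -0.0]
force: [0.4, -0.4, 0.3]
width: 0.691
gripper_force: 0.0
```

Request:
{"op": "send_rows", "data": {
  "increments": [
    [[0,0,0],[0,0,0],1],
    [[0,0,0],[0,0,0],1],
    [[0,0,0],[0,0,0],1],
    [[0,0,0],[0,0,0],1],
    [[0,0,0],[0,0,0],1]
  ]
}}

```text
time_s: 4.15
position: [0.4745, -0.2946, 0.0611]
eef_rot: [0.001, 0.141, 0.99, -0.0]
force: [0.5, 0.5, 5.0]
width: 0.27
gripper_force: 59.4
```

Request:
{"op": "send_rows", "data": {
  "increments": [
    [[0,0,0.1],[0,0,0],1],
    [[0,0,0.25],[0,0,0],1],
    [[0,0,0.5],[0,0,0],1],
    [[0,0,0.75],[0,0,0],1],
    [[0,0,1],[0,0,0],1]
  ]
}}

```text
time_s: 4.65
position: [0.4739, -0.2943, 0.1418]
eef_rot: [0.0, 0.141, 0.99, -0.0]
force: [0.3, -0.3, -1.6]
width: 0.272
gripper_force: 58.8
```

Request:
{"op": "send_rows", "data": {
  "increments": [
    [[0,0,0.2],[0,0,0],1],
    [[0,0,0.4],[0,0,0],1],
    [[0,0,0.6],[0,0,0],1],
    [[0,0,0.8],[0,0,0],1],
    [[0,0,1],[0,0,0],1]
  ]
}}

```text
time_s: 5.15
position: [0.474, -0.2943, 0.2215]
eef_rot: [-0.0, 0.141, 0.99, 0.0]
force: [-0.1, 0.0, -1.1]
width: 0.273
gripper_force: 58.8
```

Request:
{"op": "send_rows", "data": {
  "increments": [
    [[0,0.1,0.1],[0,0,0.05],1],
    [[0,0.25,0.2],[0,0,0.1],1],
    [[0,0.45,0.3],[0,0,0.16],1],
    [[0,0.65,0.4],[0,0,0.21],1],
    [[0,0.9,0.41],[0,0,0.24],1]
  ]
}}

```text
time_s: 5.65
position: [0.4742, -0.2208, 0.2541]
eef_rot: [0.0, 0.046, 0.999, -0.0]
force: [0.4, 0.6, -2.8]
width: 0.273
gripper_force: 58.9
```

Request:
{"op": "send_rows", "data": {
  "increments": [
    [[0,0.18,0],[-0.0126,-0.1327,0],1],
    [[0,0.36,0],[-0.0252,-0.2655,0],1],
    [[0,0.54,0],[-0.0378,-0.3982,0],1],
    [[0,0.72,0],[-0.0504,-0.531,0],1],
    [[0,0.9,0],[-0.063,-0.6637,0],1]
  ]
}}

```text
time_s: 6.15
position: [0.4818, -0.1518, 0.2532]
eef_rot: [0.254, 0.044, 0.966, -0.007]
force: [-73.2, 47.8, 34.7]
width: 0.271
gripper_force: 60.1
```

```bash
python3 - <<'E'
from h import *
from bench import bot,cams
p,d=cams.snapshot("side");q,_=cams.snapshot("top")
cv2.imwrite("pics/s2.png",np.vstack([cv2.resize(p[60:350,150:],(720,577)[:2])[:300*2]])[...,::-1])
cv2.imwrite("pics/t2.png",cv2.resize(q[...,::-1],(768,576)))
o=bot.observe(); print({k:np.round(v,3) for k,v in o.items()})
E
```

```text
{'time_s': np.float64(6.25), 'joint_positions': array([-0.752, -0.839, -0.734,  1.27 ,  0.312, -0.593]), 'qvel': array([-0.   , -0.032,  0.093,  0.037, -0.061, -0.013]), 'joint_torque': array([ 5.3000e-02, -1.8430e+01,  5.7619e+01, -6.1080e+00,  2.1380e+00,
        1.2500e-01]), 'position': array([ 0.48 , -0.151,  0.247]), 'eef_rot': array([ 0.251,  0.046,  0.967, -0.005]), 'force': array([-0.628,  0.484, -2.749]), 'torque': array([ 0.051,  0.694, -0.039]), 'gripper_force': np.float64(59.906), 'width': np.float64(0.268)}
```

View pics/s2.png

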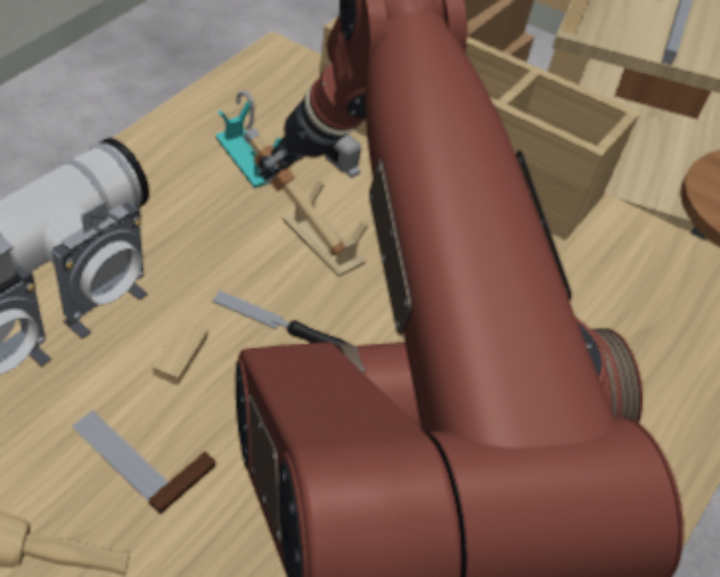

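The side view shows no collision. The pole is held hook-up at (245,100), and nothing is near it. Joint 2 ran onto its range limit because the tilted tool was too close to the base, so I'll move outward first and traverse at a larger radius.

Request:
{"op": "send_rows", "data": {
  "increments": [
    [[0.1,0,0],[0,0,0],1],
    [[0.25,0,0],[0,0,0],1],
    [[0.45,0,0],[0,0,0],1],
    [[0.7,0.05,0],[0,0,0],1],
    [[0.95,0.1,0],[0,0,0],1]
  ]
}}

```text
time_s: 6.75
position: [0.5595, -0.1462, 0.2573]
eef_rot: [0.256, 0.045, 0.966, -0.011]
force: [0.7, -0.0, -3.0]
width: 0.271
gripper_force: 59.9
```

```bash
python3 - <<'E'
from h import *
from bench import bot
o=bot.observe(); print({k:np.round(o[k],3) for k in("joint_positions","position","eef_rot","force")})
r=q2R(o["eef_rot"]).as_matrix(); print(r.round(3))
E
```

```text
{'joint_positions': array([-0.609, -0.603, -0.583,  1.132,  0.249, -0.458]), 'position': array([ 0.559, -0.146,  0.257]), 'eef_rot': array([ 0.256,  0.045,  0.966, -0.011]), 'force': array([ 0.714, -0.006, -2.962])}
[[-0.865  0.092  0.493]
 [ 0.081  0.996 -0.044]
 [-0.495  0.002 -0.869]]
```

Request:
{"op": "send_rows", "data": {
  "increments": [
    [[0,0.1,0],[0,0,0],1],
    [[0,0.25,0],[0,0,0],1],
    [[0,0.45,0],[0,0,0],1],
    [[0,0.67,0],[0,0,0],1],
    [[0,0.9,0],[0,0,0],1]
  ]
}}

```text
time_s: 7.25
position: [0.5574, -0.0733, 0.256]
eef_rot: [0.255, 0.045, 0.966, -0.01]
force: [1.1, -0.6, -1.3]
width: 0.271
gripper_force: 59.9
```

Request:
{"op": "send_rows", "data": {
  "increments": [
    [[0,0.2,0],[0,0,0],1],
    [[0,0.4,0],[0,0,0],1],
    [[0,0.6,0],[0,0,0],1],
    [[0,0.8,0],[0,0,0],1],
    [[0,1,0],[0,0,0],1]
  ]
}}

```text
time_s: 7.75
position: [0.5573, 0.0068, 0.2562]
eef_rot: [0.255, 0.045, 0.966, -0.01]
force: [-0.4, -0.2, -2.0]
width: 0.27
gripper_force: 59.9
```

Request:
{"op": "send_rows", "data": {
  "increments": [
    [[0,0.2,0],[0,0,0],1],
    [[0,0.4,0],[0,0,0],1],
    [[0,0.6,0],[0,0,0],1],
    [[0,0.8,0],[0,0,0],1],
    [[0,1,0],[0,0,0],1]
  ]
}}

```text
time_s: 8.25
position: [0.5572, 0.0867, 0.2562]
eef_rot: [0.255, 0.045, 0.966, -0.01]
force: [0.3, 0.5, -2.9]
width: 0.271
gripper_force: 59.9
```

Request:
{"op": "send_rows", "data": {
  "increments": [
    [[0,0.2,0],[0,0,0],1],
    [[0,0.4,0],[0,0,0],1],
    [[0,0.6,0],[0,0,0],1],
    [[0,0.8,0],[0,0,0],1],
    [[0,1,0],[0,0,0],1]
  ]
}}

```text
time_s: 8.75
position: [0.5571, 0.1667, 0.2562]
eef_rot: [0.255, 0.045, 0.966, -0.009]
force: [-0.6, -0.3, -1.8]
width: 0.269
gripper_force: 59.9
```

Request:
{"op": "send_rows", "data": {
  "increments": [
    [[0,0.2,0],[0,0,0],1],
    [[0,0.4,0],[0,0,0],1],
    [[-0.1,0.6,0],[0,0,0],1],
    [[-0.2,0.8,0],[0,0,0],1],
    [[-0.25,0.95,0],[0,0,0],1]
  ]
}}

```text
time_s: 9.25
position: [0.5367, 0.2429, 0.2561]
eef_rot: [0.255, 0.045, 0.966, -0.009]
force: [-1.0, 0.3, -1.8]
width: 0.27
gripper_force: 59.9
```

```bash
python3 - <<'E'
from h import *
from bench import bot,cams
o=bot.observe(); print({k:np.round(o[k],3) for k in("time_s","joint_positions","position","eef_rot","force")})
for n in ("top","side","wrist"):
    m=cams.camera_model(n); p,d=cams.snapshot(n); np.savez(f"pics/{n}3.npz",p=p,d=d)
    P=cloud(d,m).reshape(-1,3); c=proj([[.62,.276,.31]],m)[0]; print(n,c)
    if n!="wrist":
        u,v=map(int,c); cv2.imwrite(f"pics/{n}3.png",cv2.resize(p[max(v-48,0):v+48,max(u-64,0):u+64,::-1],None,fx=6,fy=6,interpolation=2)[:600,:800])
    else: cv2.imwrite(f"pics/{n}3.png",cv2.resize(p[...,::-1],(768,576)))
    k=(P[:,2]>.336)&(P[:,2]<.39)&(abs(P[:,0]-.61)<.06)&(abs(P[:,1]-.28)<.04); q=P[k]; print(" hook top pts",k.sum(),q[np.argsort(q[:,0])][::max(1,len(q)//12)].round(3).tolist())
E
python3 -c "
import cv2,numpy as np
a=[cv2.imread(f'pics/{n}3.png') for n in('top','side')]
a=[cv2.resize(x,(400,300)) for x in a]; b=cv2.resize(cv2.imread('pics/wrist3.png'),(400,300))
cv2.imwrite('pics/m3.png',np.vstack([np.hstack(a),np.hstack([b,b*0])]))"
```

```text
{'time_s': np.float64(9.25), 'joint_positions': array([ 0.292, -0.506, -0.522,  1.069, -0.182,  0.34 ]), 'position': array([0.537, 0.243, 0.256]), 'eef_rot': array([ 0.255,  0.045,  0.966, -0.009]), 'force': array([-0.967,  0.289, -1.81 ])}
top [157.77546872 130.18461479]
 hook top pts 0 []
side [141.46486746 186.66232107]
 hook top pts 36 [[0.583, 0.241, 0.336], [0.585, 0.242, 0.34], [0.586, 0.244, 0.34], [0.589, 0.242, 0.34], [0.59, 0.241, 0.354], [0.59, 0.244, 0.341], [0.593, 0.243, 0.349], [0.596, 0.242, 0.357], [0.601, 0.24, 0.36], [0.608, 0.242, 0.356], [0.611, 0.24, 0.349], [0.615, 0.241, 0.347]]
wrist [336.79918494 461.90431154]
 hook top pts 0 []
```

View pics/m3.png

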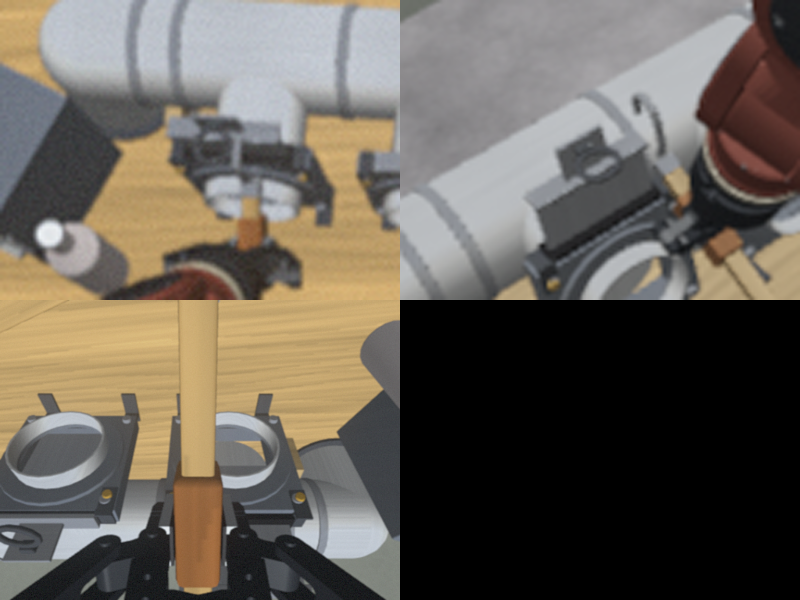

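The composite shows the hook at (650,115) in the side panel, still right of the ring at (600,165). I'll move over the near bar.

Request:
{"op": "send_rows", "data": {
  "increments": [
    [[0.03,0.1,0],[0,0,0],1],
    [[0.06,0.2,0],[0,0,0],1],
    [[0.1,0.35,0],[0,0,0],1],
    [[0.15,0.48,0],[0,0,0],1],
    [[0.15,0.48,0],[0,0,0],1]
  ]
}}

```text
time_s: 9.9
position: [0.5502, 0.2807, 0.2545]
eef_rot: [0.254, 0.045, 0.966, -0.01]
force: [-0.3, 0.2, -1.6]
width: 0.267
gripper_force: 59.9
```

```bash
python3 - <<'E'
from h import *
from bench import bot,cams
o=bot.observe(); print({k:np.round(o[k],4) for k in("position","eef_rot","force")})
out=[]
for n in ("side","top"):
    m=cams.camera_model(n); p,d=cams.snapshot(n)
    c=proj([[.62,.276,.31]],m)[0]; u,v=map(int,c)
    q=p[v-40:v+30,u-35:u+35].copy(); out.append(cv2.resize(q,(400,400),interpolation=2))
    # predicted points
    r=q2R(o["eef_rot"]).as_matrix(); px,pz=-r[:,0],-r[:,2]; O=o["position"]-.002*r[:,2]
    for nm,a in(("seat",O+.105*px+.05*pz),("tip",O+.106*px+.022*pz),("ring",np.array([.630,.2755,.288]))):
        uv=(proj([a],m)[0]-[u-35,v-40])*400/70; print(n,nm,a.round(4),uv.round())
    P=cloud(d,m).reshape(-1,3); k=(P[:,2]>.336)&(P[:,2]<.39)&(abs(P[:,0]-.61)<.06)&(abs(P[:,1]-.28)<.04); q=P[k]
    if k.sum(): print(len(q),np.median(q,0),q[q[:,2].argmax()])
cv2.imwrite("pics/m4.png",np.hstack(out)[...,::-1])
E
```

```text
{'position': array([0.5502, 0.2807, 0.2545]), 'eef_rot': array([ 0.2541,  0.0451,  0.9661, -0.0096]), 'force': array([-0.2757,  0.1564, -1.5661])}
side seat [0.6157 0.2742 0.3514] [195. 170.]
side tip [0.6303 0.273  0.3275] [186. 190.]
side ring [0.63   0.2755 0.288 ] [198. 254.]
49 [0.60975596 0.27767106 0.34927098] [0.6103842  0.27691176 0.35961339]
top seat [0.6157 0.2742 0.3514] [186. 211.]
top tip [0.6303 0.273  0.3275] [202. 199.]
top ring [0.63   0.2755 0.288 ] [216. 225.]
34 [0.61079338 0.27072451 0.35360696] [0.61247831 0.27063183 0.36029171]
```

View pics/m4.png

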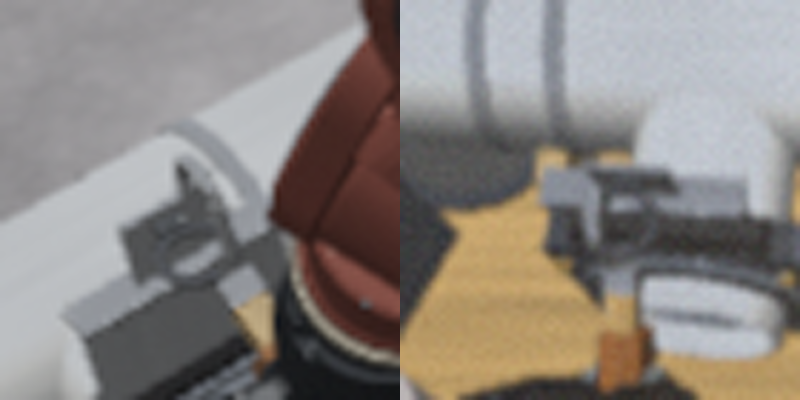

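The side panel shows the hook tip directly above the ring hole (hook at (190,180), ring at (195,255)). FK and both cameras agree to within a few mm, so I'll lower the tip into the hole.

Request:
{"op": "send_rows", "data": {
  "increments": [
    [[0,0.03,-0.1],[0,0,0],1],
    [[0,0.03,-0.2],[0,0,0],1],
    [[0,0.03,-0.3],[0,0,0],1],
    [[0,0.03,-0.36],[0,0,0],1],
    [[0,0.03,-0.42],[0,0,0],1]
  ]
}}

```text
time_s: 10.5
position: [0.5495, 0.2821, 0.2204]
eef_rot: [0.254, 0.045, 0.966, -0.01]
force: [-0.0, -0.0, -1.2]
width: 0.273
gripper_force: 60.0
```

Request:
{"op": "send_rows", "data": {
  "increments": [
    [[0,0,-0.04],[0,0,0],1],
    [[0,0,-0.08],[0,0,0],1],
    [[0,0,-0.12],[0,0,0],1],
    [[0,0,-0.16],[0,0,0],1],
    [[0,0,-0.2],[0,0,0],1]
  ]
}}

```text
time_s: 11.0
position: [0.5497, 0.2823, 0.2051]
eef_rot: [0.254, 0.045, 0.966, -0.01]
force: [1.1, -0.4, -2.5]
width: 0.27
gripper_force: 60.0
```

```bash
python3 - <<'E'
from h import *
from bench import bot,cams
o=bot.observe(); print({k:np.round(o[k],4) for k in("position","eef_rot","force","torque")})
m=cams.camera_model("side"); p,d=cams.snapshot("side")
u,v=map(int,proj([[.62,.276,.30]],m)[0])
cv2.imwrite("pics/m5.png",cv2.resize(p[v-30:v+30,u-40:u+40],(640,480),interpolation=2)[...,::-1])
P=cloud(d,m).reshape(-1,3);f=P[(P[:,2]>.20)&(P[:,2]<.275)&(abs(P[:,0]-.657)<.03)&(abs(P[:,1]-.275)<.06)]
print(np.histogram(f[:,2],np.arange(.24,.276,.003)))
E
```

```text
{'position': array([0.5497, 0.2823, 0.2051]), 'eef_rot': array([ 0.2544,  0.0453,  0.966 , -0.0097]), 'force': array([ 1.1378, -0.3658, -2.5255]), 'torque': array([ 0.0962,  0.7103, -0.0379])}
(array([23, 19,  3,  0,  3, 23, 83, 82, 17, 10,  7,  4]), array([0.24 , 0.243, 0.246, 0.249, 0.252, 0.255, 0.258, 0.261, 0.264,
       0.267, 0.27 , 0.273, 0.276]))
```

View pics/m5.png

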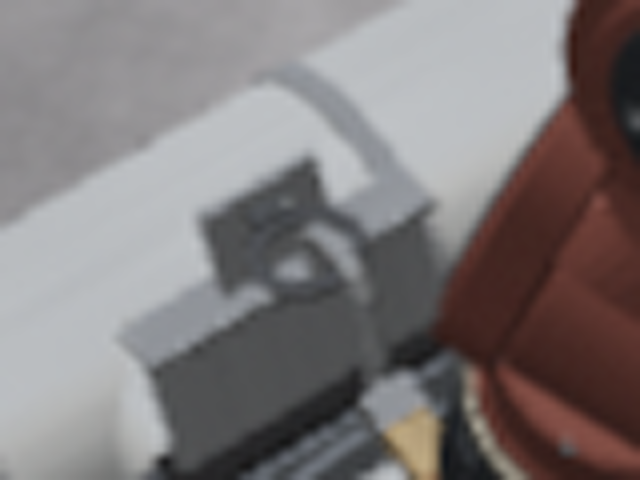

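The side crop shows the bend over the near bar at (330,235), with the tip inside the ring hole at (290,265). The blade hasn't moved yet, so I'll draw down slowly.

Request:
{"op": "send_rows", "data": {
  "increments": [
    [[0,0,-0.03],[0,0,0],1],
    [[0,0,-0.06],[0,0,0],1],
    [[0,0,-0.09],[0,0,0],1],
    [[0,0,-0.12],[0,0,0],1],
    [[0,0,-0.15],[0,0,0],1]
  ]
}}

```text
time_s: 11.55
position: [0.5498, 0.2823, 0.1932]
eef_rot: [0.254, 0.045, 0.966, -0.01]
force: [0.9, -0.5, -0.3]
width: 0.273
gripper_force: 60.1
```

Request:
{"op": "send_rows", "data": {
  "increments": [
    [[0,0,-0.03],[0,0,0],1],
    [[0,0,-0.06],[0,0,0],1],
    [[0,0,-0.09],[0,0,0],1],
    [[0,0,-0.12],[0,0,0],1],
    [[0,0,-0.15],[0,0,0],1]
  ]
}}

```text
time_s: 12.05
position: [0.5497, 0.2823, 0.1811]
eef_rot: [0.254, 0.045, 0.966, -0.01]
force: [0.1, -0.7, -0.2]
width: 0.27
gripper_force: 60.1
```

```bash
cat > st.py <<'E'
from h import *
from bench import bot,cams
o=bot.observe(); print({k:np.round(o[k],4) for k in("time_s","position","eef_rot","force","torque")})
for n in("side","top"):
    m=cams.camera_model(n); p,d=cams.snapshot(n); np.savez(f"pics/{n}_st.npz",p=p,d=d)
    P=cloud(d,m).reshape(-1,3);g=R.from_euler("z",5.4,degrees=True).apply(P-[.657,.274,0])
    f=g[(g[:,2]>.15)&(g[:,2]<.30)&(abs(g[:,0])<.018)&(abs(g[:,1])<.054)&(abs(g[:,1])>.03)]
    h,e=np.histogram(f[:,2],np.arange(.18,.28,.003)); i=h.argmax(); print(n,"peaks",[(round(e[j]*1000),h[j]) for j in range(len(h)) if h[j]>25])
E
python3 st.py
```

```text
{'time_s': np.float64(12.05), 'position': array([0.5497, 0.2823, 0.1811]), 'eef_rot': array([ 0.2544,  0.0453,  0.966 , -0.0097]), 'force': array([ 0.0603, -0.6855, -0.1663]), 'torque': array([0.07  , 0.3699, 0.017 ])}
side peaks [(192, np.int64(26)), (195, np.int64(38)), (246, np.int64(65)), (249, np.int64(32))]
top peaks [(246, np.int64(46)), (249, np.int64(35))]
```

Request:
{"op": "send_rows", "data": {
  "increments": [
    [[0,0,-0.03],[0,0,0],1],
    [[0,0,-0.06],[0,0,0],1],
    [[0,0,-0.09],[0,0,0],1],
    [[0,0,-0.12],[0,0,0],1],
    [[0,0,-0.15],[0,0,0],1]
  ]
}}

```text
time_s: 12.65
position: [0.5497, 0.2823, 0.169]
eef_rot: [0.254, 0.045, 0.966, -0.01]
force: [-0.7, 0.2, -0.8]
width: 0.271
gripper_force: 60.2
```

Request:
{"op": "send_rows", "data": {
  "increments": [
    [[0,0,-0.03],[0,0,0],1],
    [[0,0,-0.06],[0,0,0],1],
    [[0,0,-0.09],[0,0,0],1],
    [[0,0,-0.12],[0,0,0],1],
    [[0,0,-0.15],[0,0,0],1]
  ]
}}

```text
time_s: 13.15
position: [0.5497, 0.2823, 0.157]
eef_rot: [0.254, 0.045, 0.966, -0.01]
force: [0.7, -0.3, -1.4]
width: 0.271
gripper_force: 60.2
```

Request:
{"op": "send_rows", "data": {
  "increments": [
    [[0,0,-0.02],[0,0,0],1],
    [[0,0,-0.04],[0,0,0],1],
    [[0,0,-0.06],[0,0,0],1],
    [[0,0,-0.08],[0,0,0],1],
    [[0,0,-0.1],[0,0,0],1]
  ]
}}

```text
time_s: 13.65
position: [0.5497, 0.2823, 0.1491]
eef_rot: [0.254, 0.045, 0.966, -0.01]
force: [-0.8, -0.1, -0.4]
width: 0.272
gripper_force: 60.1
```

```bash
python3 st.py
```

```text
{'time_s': np.float64(13.65), 'position': array([0.5497, 0.2823, 0.1491]), 'eef_rot': array([ 0.2543,  0.0453,  0.966 , -0.0097]), 'force': array([-0.7849, -0.0948, -0.4099]), 'torque': array([ 0.0131,  0.3806, -0.0153])}
side peaks [(195, np.int64(44)), (213, np.int64(46)), (216, np.int64(50))]
top peaks [(216, np.int64(42))]
```

Request:
{"op": "send_rows", "data": {
  "increments": [
    [[0,0,-0.02],[0,0,0],1],
    [[0,0,-0.04],[0,0,0],1],
    [[0,0,-0.06],[0,0,0],1],
    [[0,0,-0.08],[0,0,0],1],
    [[0,0,-0.1],[0,0,0],1]
  ]
}}

```text
time_s: 14.25
position: [0.5497, 0.2823, 0.1411]
eef_rot: [0.254, 0.045, 0.966, -0.01]
force: [0.6, -0.2, -1.7]
width: 0.271
gripper_force: 60.1
```

Request:
{"op": "send_rows", "data": {
  "increments": [
    [[0,0,-0.01],[0,0,0],1],
    [[0,0,-0.02],[0,0,0],1],
    [[0,0,-0.03],[0,0,0],1],
    [[0,0,-0.04],[0,0,0],1],
    [[0,0,-0.05],[0,0,0],1]
  ]
}}

```text
time_s: 14.75
position: [0.5497, 0.2823, 0.1372]
eef_rot: [0.254, 0.045, 0.966, -0.01]
force: [-0.1, 0.2, -0.6]
width: 0.273
gripper_force: 60.1
```

```bash
cat > fz.py <<'E'
from h import *
from bench import bot,cams
L=[]
for i in range(5):
    o=bot.observe(); L.append([*o["force"],*o["torque"],o["position"][2]]); cams.snapshot("wrist")
print(o["time_s"],np.mean(L,0).round(4),np.std(L,0).round(3))
E
python3 fz.py
```

```text
14.95 [ 0.2168 -0.2193 -0.9251  0.0581  0.4562 -0.0023  0.1371] [0.574 0.491 0.621 0.024 0.058 0.021 0.   ]
```

Request:
{"op": "send_rows", "data": {
  "increments": [
    [[0,0,-0.006],[0,0,0],1],
    [[0,0,-0.012],[0,0,0],1],
    [[0,0,-0.018],[0,0,0],1],
    [[0,0,-0.024],[0,0,0],1],
    [[0,0,-0.03],[0,0,0],1]
  ]
}}

```text
time_s: 15.5
position: [0.5497, 0.2823, 0.1348]
eef_rot: [0.254, 0.045, 0.966, -0.01]
force: [0.4, -0.3, -0.7]
width: 0.271
gripper_force: 60.1
```

```bash
python3 fz.py
```

```text
15.7 [ 0.222   0.0505 -0.8082  0.0287  0.4528 -0.0369  0.1348] [0.289 0.194 0.338 0.046 0.02  0.024 0.   ]
```

Request:
{"op": "send_rows", "data": {
  "increments": [
    [[0,0,-0.006],[0,0,0],1],
    [[0,0,-0.012],[0,0,0],1],
    [[0,0,-0.018],[0,0,0],1],
    [[0,0,-0.024],[0,0,0],1],
    [[0,0,-0.03],[0,0,0],1]
  ]
}}

```text
time_s: 16.25
position: [0.5499, 0.2823, 0.1328]
eef_rot: [0.255, 0.045, 0.966, -0.01]
force: [0.3, -0.4, 2.4]
width: 0.277
gripper_force: 60.3
```

```bash
python3 fz.py; python3 st.py
```

```text
16.45 [ 0.3965 -0.4234  1.7965 -0.0184  0.0933 -0.0456  0.1327] [0.333 0.234 0.372 0.02  0.047 0.031 0.   ]
{'time_s': np.float64(16.5), 'position': array([0.5498, 0.2823, 0.1325]), 'eef_rot': array([ 0.2544,  0.0453,  0.966 , -0.0097]), 'force': array([0.1219, 0.3507, 1.0134]), 'torque': array([ 0.0117,  0.1083, -0.0601])}
side peaks [(198, np.int64(68)), (201, np.int64(37))]
top peaks [(198, np.int64(39)), (201, np.int64(33))]
```

Request:
{"op": "send_rows", "data": {
  "increments": [
    [[0,0,-0.004],[0,0,0],1],
    [[0,0,-0.008],[0,0,0],1],
    [[0,0,-0.012],[0,0,0],1],
    [[0,0,-0.016],[0,0,0],1],
    [[0,0,-0.02],[0,0,0],1]
  ]
}}

```text
time_s: 17.1
position: [0.5499, 0.2823, 0.1311]
eef_rot: [0.255, 0.045, 0.966, -0.01]
force: [1.1, -1.4, 2.8]
width: 0.268
gripper_force: 60.3
```

```bash
python3 fz.py
```

```text
17.3 [ 1.0129 -0.274   2.6645 -0.0259 -0.1417 -0.031   0.131 ] [0.375 0.635 0.253 0.023 0.022 0.02  0.   ]
```

Request:
{"op": "send_rows", "data": {
  "increments": [
    [[0,0,-0.003],[0,0,0],1],
    [[0,0,-0.006],[0,0,0],1],
    [[0,0,-0.009],[0,0,0],1],
    [[0,0,-0.012],[0,0,0],1],
    [[0,0,-0.012],[0,0,0],1]
  ]
}}

```text
time_s: 17.85
position: [0.5498, 0.2823, 0.13]
eef_rot: [0.254, 0.045, 0.966, -0.01]
force: [1.2, 0.4, 3.5]
width: 0.271
gripper_force: 60.3
```

```bash
python3 fz.py
```

```text
18.05 [ 1.3541 -0.3765  3.0998 -0.0635 -0.3158 -0.0088  0.13  ] [0.315 0.6   0.43  0.035 0.03  0.029 0.   ]
```

Request:
{"op": "send_rows", "data": {
  "increments": [
    [[0,0,-0.003],[0,0,0],1],
    [[0,0,-0.006],[0,0,0],1],
    [[0,0,-0.009],[0,0,0],1],
    [[0,0,-0.012],[0,0,0],1],
    [[0,0,-0.012],[0,0,0],1]
  ]
}}

```text
time_s: 18.6
position: [0.5501, 0.2823, 0.1295]
eef_rot: [0.255, 0.045, 0.966, -0.01]
force: [0.9, -1.5, 4.9]
width: 0.273
gripper_force: 60.7
```

```bash
python3 fz.py
```

```text
18.8 [ 1.1001 -0.3212  5.6673 -0.0959 -0.666  -0.1059  0.1295] [0.313 0.652 0.43  0.042 0.031 0.033 0.   ]
```

Request:
{"op": "send_rows", "data": {
  "increments": [
    [[0,0,-0.002],[0,0,0],1],
    [[0,0,-0.004],[0,0,0],1],
    [[0,0,-0.005],[0,0,0],1],
    [[0,0,-0.005],[0,0,0],1],
    [[0,0,-0.005],[0,0,0],1]
  ]
}}

```text
time_s: 19.35
position: [0.5502, 0.2823, 0.1294]
eef_rot: [0.255, 0.045, 0.966, -0.01]
force: [1.6, -0.7, 6.7]
width: 0.27
gripper_force: 60.9
```

```bash
python3 fz.py; python3 st.py
```

```text
19.55 [ 1.1663 -1.062   6.2627 -0.1206 -0.7934 -0.1198  0.1294] [0.38  0.625 0.593 0.005 0.047 0.029 0.   ]
{'time_s': np.float64(19.6), 'position': array([0.5502, 0.2824, 0.1294]), 'eef_rot': array([ 0.255 ,  0.0455,  0.9658, -0.0096]), 'force': array([ 1.5968, -0.833 ,  5.6083]), 'torque': array([-0.1472, -0.7913, -0.1543])}
side peaks [(192, np.int64(29)), (195, np.int64(64)), (198, np.int64(27))]
top peaks [(195, np.int64(35)), (198, np.int64(44))]
```

Force rose steeply while the tool moved only 0.1 mm, so the blade is on its hard stop at about 8 N. Now I'll unhook: up 34 mm, then back.

Request:
{"op": "send_rows", "data": {
  "increments": [
    [[0,0,0.02],[0,0,0],1],
    [[0,0,0.04],[0,0,0],1],
    [[0,0,0.08],[0,0,0],1],
    [[0,0,0.13],[0,0,0],1],
    [[0,0,0.18],[0,0,0],1]
  ]
}}

```text
time_s: 20.2
position: [0.5492, 0.2822, 0.1425]
eef_rot: [0.254, 0.045, 0.966, -0.01]
force: [0.1, 0.1, -1.5]
width: 0.271
gripper_force: 60.0
```

Request:
{"op": "send_rows", "data": {
  "increments": [
    [[0,0,0.06],[0,0,0],1],
    [[0,0,0.12],[0,0,0],1],
    [[0,0,0.18],[0,0,0],1],
    [[0,0,0.22],[0,0,0],1],
    [[0,0,0.25],[0,0,0],1]
  ]
}}

```text
time_s: 20.7
position: [0.5498, 0.2823, 0.1634]
eef_rot: [0.254, 0.045, 0.966, -0.01]
force: [0.4, 0.5, -2.4]
width: 0.271
gripper_force: 60.0
```

```bash
python3 fz.py; python3 st.py; python3 - <<'E'
from h import *
from bench import cams
m=cams.camera_model("side"); p=np.load("pics/side_st.npz")["p"]; u,v=map(int,proj([[.62,.276,.24]],m)[0])
cv2.imwrite("pics/m6.png",cv2.resize(p[v-30:v+30,u-40:u+40],(640,480),interpolation=2)[...,::-1])
E
```

```text
20.9 [ 0.3505  0.0617 -1.9432  0.0494  0.6404  0.0052  0.1633] [0.574 0.429 0.67  0.025 0.021 0.012 0.   ]
{'time_s': np.float64(20.95), 'position': array([0.5496, 0.2822, 0.1627]), 'eef_rot': array([ 0.2541,  0.0453,  0.9661, -0.0098]), 'force': array([-0.0801,  0.6084, -1.7585]), 'torque': array([ 0.0752,  0.702 , -0.0139])}
side peaks [(195, np.int64(63)), (198, np.int64(38))]
top peaks [(195, np.int64(33)), (198, np.int64(36))]
```

View pics/m6.png

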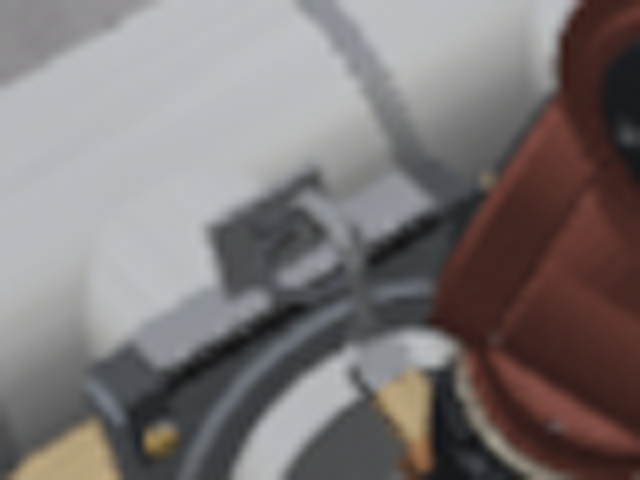

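The hook is up and free of the bar, with the tip at (290,215) above the ring. The blade is down on the seal. I'll lower again to check that the blade stayed home.

Request:
{"op": "send_rows", "data": {
  "increments": [
    [[0,0,-0.08],[0,0,0],1],
    [[0,0,-0.16],[0,0,0],1],
    [[0,0,-0.24],[0,0,0],1],
    [[0,0,-0.31],[0,0,0],1],
    [[0,0,-0.36],[0,0,0],1]
  ]
}}

```text
time_s: 21.55
position: [0.5493, 0.2822, 0.133]
eef_rot: [0.254, 0.045, 0.966, -0.01]
force: [0.6, -1.3, -1.8]
width: 0.272
gripper_force: 60.0
```

Request:
{"op": "send_rows", "data": {
  "increments": [
    [[0,0,-0.01],[0,0,0],1],
    [[0,0,-0.02],[0,0,0],1],
    [[0,0,-0.03],[0,0,0],1],
    [[0,0,-0.03],[0,0,0],1],
    [[0,0,-0.03],[0,0,0],1]
  ]
}}

```text
time_s: 22.05
position: [0.5498, 0.2823, 0.132]
eef_rot: [0.254, 0.045, 0.966, -0.01]
force: [-0.6, 0.5, -2.0]
width: 0.268
gripper_force: 60.0
```

```bash
python3 fz.py
```

```text
22.25 [-0.299   0.0459 -1.7287  0.0449  0.6438 -0.0063  0.1319] [0.31  0.825 0.478 0.014 0.013 0.032 0.   ]
```

Request:
{"op": "send_rows", "data": {
  "increments": [
    [[0,0,-0.005],[0,0,0],1],
    [[0,0,-0.01],[0,0,0],1],
    [[0,0,-0.012],[0,0,0],1],
    [[0,0,-0.012],[0,0,0],1],
    [[0,0,-0.012],[0,0,0],1]
  ]
}}

```text
time_s: 22.8
position: [0.5497, 0.2823, 0.1308]
eef_rot: [0.254, 0.045, 0.966, -0.01]
force: [-0.4, -0.6, -2.8]
width: 0.272
gripper_force: 60.0
```

```bash
python3 fz.py
```

```text
23.0 [-0.3892 -0.0084 -2.2556  0.0855  0.6762  0.0173  0.1308] [0.548 0.421 0.304 0.013 0.018 0.032 0.   ]
```

Request:
{"op": "send_rows", "data": {
  "increments": [
    [[0,0,-0.004],[0,0,0],1],
    [[0,0,-0.008],[0,0,0],1],
    [[0,0,-0.012],[0,0,0],1],
    [[0,0,-0.012],[0,0,0],1],
    [[0,0,-0.012],[0,0,0],1]
  ]
}}

```text
time_s: 23.55
position: [0.5498, 0.2823, 0.13]
eef_rot: [0.254, 0.045, 0.966, -0.01]
force: [0.2, -0.2, -1.3]
width: 0.271
gripper_force: 60.0
```

```bash
python3 fz.py
```

```text
23.75 [ 0.1175 -0.2688 -0.4536  0.0352  0.3706 -0.0306  0.13  ] [0.72  0.282 0.493 0.032 0.054 0.014 0.   ]
```

Request:
{"op": "send_rows", "data": {
  "increments": [
    [[0,0,-0.003],[0,0,0],1],
    [[0,0,-0.006],[0,0,0],1],
    [[0,0,-0.008],[0,0,0],1],
    [[0,0,-0.008],[0,0,0],1],
    [[0,0,-0.008],[0,0,0],1]
  ]
}}

```text
time_s: 24.3
position: [0.55, 0.2823, 0.1297]
eef_rot: [0.255, 0.045, 0.966, -0.01]
force: [1.0, -1.2, 3.8]
width: 0.268
gripper_force: 60.4
```

```bash
python3 fz.py
```

```text
24.5 [ 0.9523 -0.8462  3.6189 -0.0546 -0.2946 -0.0646  0.1297] [0.192 0.286 0.219 0.031 0.053 0.036 0.   ]
```

The re-press went stiff at the same height, so the blade is fully home. I'll unhook and retreat.

Request:
{"op": "send_rows", "data": {
  "increments": [
    [[0,0,0.02],[0,0,0],1],
    [[0,0,0.04],[0,0,0],1],
    [[0,0,0.08],[0,0,0],1],
    [[0,0,0.13],[0,0,0],1],
    [[0,0,0.18],[0,0,0],1]
  ]
}}

```text
time_s: 25.05
position: [0.5494, 0.2822, 0.1435]
eef_rot: [0.254, 0.045, 0.966, -0.01]
force: [0.2, -0.2, -2.7]
width: 0.271
gripper_force: 60.0
```

Request:
{"op": "send_rows", "data": {
  "increments": [
    [[0,0,0.06],[0,0,0],1],
    [[0,0,0.12],[0,0,0],1],
    [[0,0,0.18],[0,0,0],1],
    [[0,0,0.25],[0,0,0],1],
    [[0,0,0.25],[0,0,0],1]
  ]
}}

```text
time_s: 25.55
position: [0.5502, 0.2825, 0.165]
eef_rot: [0.255, 0.045, 0.966, -0.009]
force: [-0.2, 0.4, -2.2]
width: 0.269
gripper_force: 60.0
```

Request:
{"op": "send_rows", "data": {
  "increments": [
    [[-0.05,0.005,0],[0,0,0],1],
    [[-0.15,0.015,0],[0,0,0],1],
    [[-0.3,0.03,0],[0,0,0],1],
    [[-0.5,0.045,0],[0,0,0],1],
    [[-0.65,0.06,0],[0,0,0],1]
  ]
}}

```text
time_s: 26.05
position: [0.4962, 0.2871, 0.1629]
eef_rot: [0.254, 0.045, 0.966, -0.01]
force: [-0.3, 0.6, -2.4]
width: 0.27
gripper_force: 60.0
```

Request:
{"op": "send_rows", "data": {
  "increments": [
    [[0,0,0.15],[0,0,0],1],
    [[0,0,0.35],[0,0,0],1],
    [[0,0,0.6],[0,0,0],1],
    [[0,0,0.8],[0,0,0],1],
    [[0,0,1],[0,0,0],1]
  ]
}}

```text
time_s: 26.55
position: [0.498, 0.2871, 0.2453]
eef_rot: [0.255, 0.045, 0.966, -0.01]
force: [0.7, -0.3, -2.3]
width: 0.27
gripper_force: 60.0
```

```bash
python3 st.py; python3 -c "
from bench import bot;print(bot.observe()['joint_positions'].round(3))"
```

```text
{'time_s': np.float64(26.55), 'position': array([0.498 , 0.2871, 0.2453]), 'eef_rot': array([ 0.2547,  0.0454,  0.9659, -0.0095]), 'force': array([ 0.7281, -0.2955, -2.2689]), 'torque': array([0.0821, 0.6637, 0.011 ])}
side peaks [(195, np.int64(58)), (198, np.int64(29))]
top peaks [(195, np.int64(33)), (198, np.int64(39))]
[ 0.415 -0.515 -0.543  1.078 -0.238  0.453]
```

Request:
{"op": "send_rows", "data": {
  "increments": [
    [[0,0,0.03],[0.0124,0.131,0],1],
    [[0,0,0.06],[0.0248,0.262,0],1],
    [[0,-0.05,0.09],[0.0372,0.393,0],1],
    [[0,-0.2,0.1],[0.0496,0.524,0],1],
    [[0,-0.4,0.1],[0.062,0.655,0],1]
  ]
}}

```text
time_s: 27.15
position: [0.4979, 0.2551, 0.2516]
eef_rot: [-0.003, 0.047, 0.999, 0.003]
force: [0.7, 0.2, -2.6]
width: 0.271
gripper_force: 59.9
```

Request:
{"op": "send_rows", "data": {
  "increments": [
    [[0,-0.2,0],[0,0,0],1],
    [[0,-0.4,0],[0,0,0],1],
    [[0,-0.6,0],[0,0,0],1],
    [[0,-0.8,0],[0,0,0],1],
    [[0,-1,0],[0,0,0],1]
  ]
}}

```text
time_s: 27.65
position: [0.4971, 0.1742, 0.2526]
eef_rot: [0.001, 0.047, 0.999, 0.002]
force: [0.3, -0.4, -1.8]
width: 0.274
gripper_force: 59.9
```

Request:
{"op": "send_rows", "data": {
  "increments": [
    [[0,-0.2,0],[0,0,0],1],
    [[0,-0.4,0],[0,0,0],1],
    [[0,-0.6,0],[0,0,0],1],
    [[0,-0.8,0],[0,0,0],1],
    [[0,-1,0],[0,0,0],1]
  ]
}}

```text
time_s: 28.15
position: [0.497, 0.0943, 0.2526]
eef_rot: [0.001, 0.047, 0.999, 0.002]
force: [0.9, -1.0, -1.9]
width: 0.272
gripper_force: 59.9
```

Request:
{"op": "send_rows", "data": {
  "increments": [
    [[0,-0.2,0],[0,0,0],1],
    [[0,-0.4,0],[0,0,0],1],
    [[0,-0.6,0],[0,0,0],1],
    [[0,-0.8,0],[0,0,0],1],
    [[0,-1,0],[0,0,0],1]
  ]
}}

```text
time_s: 28.65
position: [0.4971, 0.0144, 0.2526]
eef_rot: [0.001, 0.047, 0.999, 0.002]
force: [0.7, -0.3, -2.1]
width: 0.272
gripper_force: 59.9
```

Request:
{"op": "send_rows", "data": {
  "increments": [
    [[0,-0.2,0],[0,0,0],1],
    [[0,-0.4,0],[0,0,0],1],
    [[0,-0.6,0],[0,0,0],1],
    [[0,-0.8,0],[0,0,0],1],
    [[0,-1,0],[0,0,0],1]
  ]
}}

```text
time_s: 29.15
position: [0.497, -0.0655, 0.2526]
eef_rot: [0.001, 0.047, 0.999, 0.001]
force: [0.5, -0.7, -1.6]
width: 0.269
gripper_force: 59.9
```

Request:
{"op": "send_rows", "data": {
  "increments": [
    [[0,-0.2,0],[0,0,-0.05],1],
    [[0,-0.4,0],[0,0,-0.1],1],
    [[0,-0.6,0],[0,0,-0.15],1],
    [[0,-0.8,0],[0,0,-0.2],1],
    [[0,-1,0],[0,0,-0.24],1]
  ]
}}

```text
time_s: 29.65
position: [0.4976, -0.1462, 0.2518]
eef_rot: [-0.0, 0.143, 0.99, 0.002]
force: [0.5, -0.1, -3.3]
width: 0.27
gripper_force: 59.9
```

Request:
{"op": "send_rows", "data": {
  "increments": [
    [[0,-0.2,0],[0,0,0],1],
    [[-0.05,-0.4,0],[0,0,0],1],
    [[-0.1,-0.6,0],[0,0,0],1],
    [[-0.2,-0.8,0],[0,0,0],1],
    [[-0.25,-0.9,0],[0,0,0],1]
  ]
}}

```text
time_s: 30.15
position: [0.4772, -0.2186, 0.2513]
eef_rot: [-0.001, 0.142, 0.99, 0.002]
force: [-0.1, 0.7, -2.9]
width: 0.273
gripper_force: 59.9
```

```bash
cat > al.py <<'E'
from h import *
from bench import bot
o=bot.observe(); print(o["time_s"],o["position"].round(4),o["joint_positions"].round(3))
T=q2R([0,.141,.990,0]); c=q2R(o["eef_rot"])
print("shift frac",((np.array([.4741,-.2944,.0608])-o["position"])/.08).round(3),"turn frac",((T*c.inv()).as_rotvec()/(np.pi/4)).round(4))
E
python3 al.py
```

```text
30.15 [ 0.4772 -0.2186  0.2513] [-0.681 -0.12  -0.12   1.575  0.003 -0.397]
shift frac [-0.038 -0.948 -2.381] turn frac [-0.0065 -0.0015  0.0017]
```

Request:
{"op": "send_rows", "data": {
  "increments": [
    [[0,-0.2,0],[-0.006,0,0],1],
    [[0,-0.45,0],[-0.006,0,0],1],
    [[-0.02,-0.7,0],[-0.006,0,0],1],
    [[-0.04,-0.95,0],[-0.006,0,0],1],
    [[-0.04,-0.95,0],[-0.006,0,0],1]
  ]
}}

```text
time_s: 30.65
position: [0.474, -0.2959, 0.251]
eef_rot: [-0.001, 0.142, 0.99, -0.0]
force: [1.3, 0.9, -2.3]
width: 0.276
gripper_force: 60.0
```

```bash
python3 al.py; python3 - <<'E'
from h import *
from bench import bot,cams
ax=np.array([np.cos(np.radians(-16.2)),np.sin(np.radians(-16.2))])
O=bot.observe()["position"]
for n in("wrist","side"):
    m=cams.camera_model(n); p,d=cams.snapshot(n); P=cloud(d,m).reshape(-1,3)
    rel=P[:,:2]-O[:2]; l=rel@ax; t=rel@[-ax[1],ax[0]]
    for lo in np.arange(-.16,.14,.02):
        k=(l>=lo)&(l<lo+.02)&(abs(t)<.016)&(abs(P[:,2]-O[2])<.08)
        if k.sum()>3: print(n,round(lo*1000),k.sum(),(np.median(P[k,2]-O[2])*1000).round(1),(np.percentile(P[k,2]-O[2],95)*1000).round(1),(np.median(t[k])*1000).round(1),(np.percentile(t[k],[3,97])*1000).round(1))
p=cams.snapshot("side")[0]; m=cams.camera_model("side"); u,v=map(int,proj([O],m)[0]); print(u,v)
cv2.imwrite("pics/s7.png",cv2.resize(p[max(v-60,0):v+90,max(u-90,0):u+110],(800,600),interpolation=2)[...,::-1])
E
```

```text
30.65 [ 0.474  -0.2959  0.251 ] [-7.920e-01 -2.000e-02 -2.500e-02  1.567e+00 -1.000e-03 -5.060e-01]
shift frac [ 1.000e-03  1.900e-02 -2.378e+00] turn frac [-0.0001 -0.0016  0.0037]
wrist -120 803 9.4 10.6 -0.6 [-7.7  7.1]
wrist -100 3389 9.4 10.5 -0.3 [-7.8  7.1]
wrist -80 2882 9.3 10.4 -0.4 [-7.9  7. ]
wrist -60 2437 9.2 10.2 -0.4 [-8.   6.9]
wrist -40 3231 11.3 14.8 -0.4 [-11.3  10.1]
wrist -20 8553 29.1 64.8 1.0 [-15.4  15.4]
wrist 0 3020 14.2 26.9 -0.5 [-13.8  12.5]
wrist 20 1493 13.7 14.8 -0.9 [-11.7  10.1]
wrist 40 37 8.9 9.5 -1.0 [-7.5  3.6]
side -40 9 77.3 79.8 -5.9 [-15.   15.5]
side -20 51 60.3 73.6 -6.7 [-14.6  14. ]
side 0 7 32.1 36.0 -13.5 [-14.2  -8.7]
side 60 16 30.8 37.8 5.6 [2.5 9.9]
side 80 19 49.1 58.5 3.2 [-0.4  9. ]
side 100 21 34.0 54.4 4.2 [-0.4  8.6]
317 122
```

View pics/s7.png

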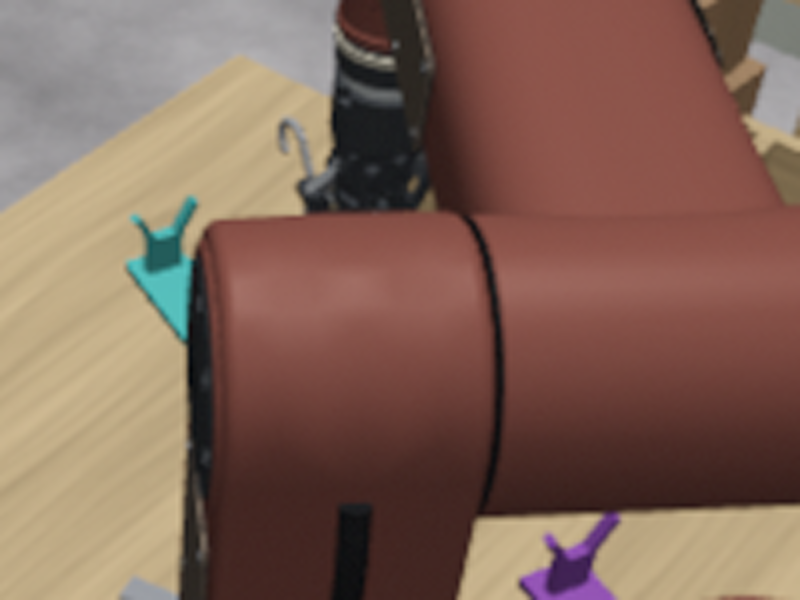

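The side view is mostly blocked by the arm, but the hook at (290,135) stands clear. The wrist depth shows the pole level and centered in the grip. I'll lower it into the rest.

Request:
{"op": "send_rows", "data": {
  "increments": [
    [[0,0.01,-0.2],[0,0,0.003],1],
    [[0,0.01,-0.4],[0,0,0.003],1],
    [[0,0.01,-0.6],[0,0,0.003],1],
    [[0,0.01,-0.8],[0,0,0.003],1],
    [[0,0.01,-1],[0,0,0.003],1]
  ]
}}

```text
time_s: 31.3
position: [0.4745, -0.2918, 0.1704]
eef_rot: [-0.0, 0.14, 0.99, 0.0]
force: [0.9, -0.7, -2.2]
width: 0.271
gripper_force: 60.0
```

Request:
{"op": "send_rows", "data": {
  "increments": [
    [[0,0,-0.15],[0,0,0],1],
    [[0,0,-0.35],[0,0,0],1],
    [[0,0,-0.55],[0,0,0],1],
    [[0,0,-0.75],[0,0,0],1],
    [[0,0,-0.9],[0,0,0],1]
  ]
}}

```text
time_s: 31.8
position: [0.4741, -0.2918, 0.0977]
eef_rot: [-0.001, 0.14, 0.99, 0.0]
force: [0.2, -0.2, -1.6]
width: 0.273
gripper_force: 60.0
```

```bash
python3 al.py; python3 fz.py
```

```text
31.8 [ 0.4741 -0.2918  0.0977] [-0.786  0.003 -0.281  1.289 -0.    -0.505]
shift frac [-0.    -0.033 -0.461] turn frac [-0.0015 -0.002  -0.0022]
32.0 [ 0.0662  0.0101 -2.2003  0.0101  0.0197  0.0296  0.0978] [4.960e-01 9.650e-01 1.203e+00 3.800e-02 3.800e-02 3.500e-02 1.000e-03]
```

Request:
{"op": "send_rows", "data": {
  "increments": [
    [[0,-0.03,-0.1],[0,0,0],1],
    [[0,-0.03,-0.2],[0,0,0],1],
    [[0,-0.03,-0.3],[0,0,0],1],
    [[0,-0.03,-0.37],[0,0,0],1],
    [[0,-0.03,-0.43],[0,0,0],1]
  ]
}}

```text
time_s: 32.55
position: [0.4742, -0.2943, 0.0643]
eef_rot: [-0.001, 0.14, 0.99, 0.0]
force: [-0.1, -0.6, -2.5]
width: 0.271
gripper_force: 59.9
```

```bash
python3 al.py; python3 fz.py
```

```text
32.55 [ 0.4742 -0.2943  0.0643] [-0.79   0.031 -0.316  1.226 -0.    -0.508]
shift frac [-0.002 -0.002 -0.044] turn frac [-0.0012 -0.0017 -0.0023]
32.75 [-5.8600e-02 -1.4520e-01 -1.9254e+00 -7.4000e-03  5.0000e-04 -2.5000e-03
  6.4400e-02] [0.517 0.32  0.801 0.014 0.028 0.017 0.001]
```

Still free. The last 3.4 mm go slowly.

Request:
{"op": "send_rows", "data": {
  "increments": [
    [[0,0,-0.01],[0,0,0],1],
    [[0,0,-0.02],[0,0,0],1],
    [[0,0,-0.03],[0,0,0],1],
    [[0,0,-0.04],[0,0,0],1],
    [[0,0,-0.043],[0,0,0],1]
  ]
}}

```text
time_s: 33.3
position: [0.4744, -0.2945, 0.0616]
eef_rot: [-0.0, 0.14, 0.99, 0.0]
force: [-1.0, 0.6, -2.3]
width: 0.272
gripper_force: 59.9
```

```bash
python3 al.py; python3 fz.py
```

```text
33.3 [ 0.4744 -0.2945  0.0616] [-0.79   0.033 -0.318  1.221 -0.    -0.508]
shift frac [-0.004  0.001 -0.01 ] turn frac [-0.0006 -0.0011 -0.0023]
33.5 [-9.710e-02  2.845e-01 -1.873e+00  1.100e-03 -8.800e-03 -1.000e-04
  6.160e-02] [0.555 0.419 0.518 0.017 0.014 0.054 0.   ]
```

Request:
{"op": "send_rows", "data": {
  "increments": [
    [[0,0,-0.006],[0,0,0],1],
    [[0,0,-0.012],[0,0,0],1],
    [[0,0,-0.015],[0,0,0],1],
    [[0,0,-0.015],[0,0,0],1],
    [[0,0,-0.015],[0,0,0],1]
  ]
}}

```text
time_s: 34.05
position: [0.4745, -0.2946, 0.0611]
eef_rot: [-0.0, 0.14, 0.99, 0.0]
force: [-3.1, 2.6, 4.6]
width: 0.273
gripper_force: 61.0
```

```bash
python3 fz.py
```

```text
34.25 [-3.0921  2.1209  4.8167  0.3957  0.4386 -0.0184  0.0611] [0.494 0.417 0.678 0.026 0.03  0.028 0.   ]
```

Contact at the rest floor. I'll release, then rise.

Request:
{"op": "send_rows", "data": {
  "increments": [
    [[0,0,0],[0,0,0],0.3],
    [[0,0,0],[0,0,0],0],
    [[0,0,0],[0,0,0],-0.5],
    [[0,0,0],[0,0,0],-1],
    [[0,0,0],[0,0,0],-1]
  ]
}}

```text
time_s: 34.8
position: [0.4745, -0.2945, 0.0605]
eef_rot: [-0.0, 0.14, 0.99, 0.0]
force: [-0.6, 0.3, -0.4]
width: 0.978
gripper_force: 0.0
```

Request:
{"op": "send_rows", "data": {
  "increments": [
    [[0,0,0],[0,0,0],-1],
    [[0,0,0],[0,0,0],-1],
    [[0,0,0],[0,0,0],-1],
    [[0,0,0.04],[0,0,0],-1],
    [[0,0,0.1],[0,0,0],-1]
  ]
}}

```text
time_s: 35.3
position: [0.4743, -0.2944, 0.0686]
eef_rot: [-0.001, 0.14, 0.99, 0.0]
force: [0.4, 0.2, 0.4]
width: 0.999
gripper_force: 0.0
```

Request:
{"op": "send_rows", "data": {
  "increments": [
    [[0,0,0.15],[0,0,0],-1],
    [[0,0,0.35],[0,0,0],-1],
    [[0,0,0.55],[0,0,0],-1],
    [[0,0,0.75],[0,0,0],-1],
    [[0,0,1],[0,0,0],-1]
  ]
}}

```text
time_s: 35.8
position: [0.4745, -0.2945, 0.1501]
eef_rot: [-0.0, 0.14, 0.99, 0.0]
force: [-0.1, -0.0, 0.3]
width: 0.998
gripper_force: 0.0
```

Request:
{"op": "send_rows", "data": {
  "increments": [
    [[0,0,0.2],[0,0,0],-1],
    [[0,0,0.4],[0,0,0],-1],
    [[0,0,0.6],[0,0,0],-1],
    [[0,0,0.8],[0,0,0],-1],
    [[0,0,1],[0,0,0],-1]
  ]
}}

```text
time_s: 36.3
position: [0.4745, -0.2945, 0.2297]
eef_rot: [-0.0, 0.14, 0.99, 0.0]
force: [-0.3, -0.6, -0.3]
width: 1.0
gripper_force: 0.0
```

```bash
python3 st.py; python3 - <<'E'
from h import *
from bench import cams
p,_=cams.snapshot("wrist"); q,_=cams.snapshot("side")
cv2.imwrite("pics/f.png",np.hstack([cv2.resize(p,(400,300)),cv2.resize(q,(400,300))])[...,::-1])
E
```

```text
{'time_s': np.float64(36.3), 'position': array([ 0.4745, -0.2945,  0.2297]), 'eef_rot': array([-4.000e-04,  1.401e-01,  9.901e-01,  1.000e-04]), 'force': array([-0.3204, -0.6284, -0.299 ]), 'torque': array([-0.0887, -0.0451, -0.0168])}
side peaks [(192, np.int64(26)), (195, np.int64(63)), (198, np.int64(31))]
top peaks [(195, np.int64(31)), (198, np.int64(44))]
```

View pics/f.png

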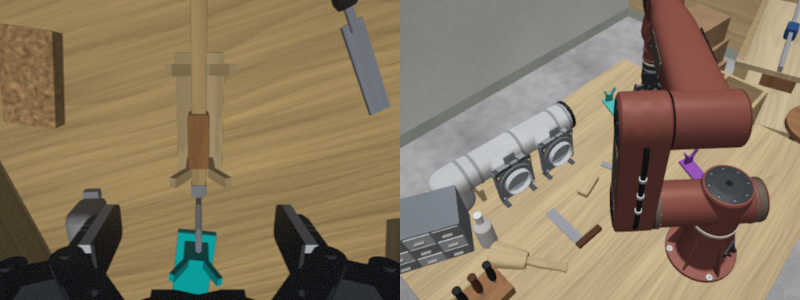

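The wrist panel shows the pole lying in its rest at (198,140). The side panel shows both gates shut at (515,175) and (558,150), and everything else in place.

```bash
python3 -c "
from bench import bot; print(bot.job_done())"
```

```text
the job is handed in; nothing more can be done
None
```

The gate is shut and pressed fully home on its seal (about 8 N at most on the ring), the pole is back in its rest, and the job was handed in at about 36 s; on the way to the gate, joint 2 briefly ran up against its range limit, with a wrist-force spike of about 94 N.

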